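# Put away the sewing things after craft class

### The job

Clear the sewing table: stand both thread spools upright side by side in the chequered basket, lay both bobbins flat side by side in the white card box, and lay the needle case flat in the blue tin. Set each thing down on the floor of its box rather than dropping it in, and leave the mug and the scissors where they are.

Things in the scene. Friction and masses are not known exactly. Their poses are not given: they have to be found in the camera images.
- spool_red_center (a point): sewing-thread spool wound with red thread, white core end seen from above; standing on its end on the table, a cylinder 32 mm across and 50 mm tall, about 45 g. This point is its centre, 25 mm above its underside; z along its axis
- spool_white_center (a point): sewing-thread spool wound with white thread, brown core end seen from above; standing on its end on the table, a cylinder 32 mm across and 50 mm tall, about 45 g. This point is its centre, 25 mm above its underside; z along its axis
- bobbin_green_center (a point): green plastic sewing-machine bobbin with a small dark hole in the middle, lying flat on the table; a disc 26 mm across and 13 mm tall, about 16 g. This point is its centre, 6.5 mm above its underside; z along its axis
- bobbin_yellow_center (a point): yellow plastic sewing-machine bobbin with a small dark hole in the middle, lying flat on the table; a disc 26 mm across and 13 mm tall, about 16 g. This point is its centre, 6.5 mm above its underside; z along its axis
- needle_case_center (a point): flat turquoise plastic needle case with a dark seam round it and a small white mark, lying on the table; 72 mm long (its x), 24 mm wide (its y), 14 mm thick (its z), about 22 g. This point is its centre, 7 mm above its underside
- basket_in (a point): basket chequered in light and dark wood on its floor and outside, fixed to the table, open on top. Inside 108 mm along its own x and 140 mm along its own y (the long way); walls 4 mm thick, rim 42 mm above the table. This point is the centre of its inner floor, 4 mm above the table; z up. Always within 0.25 rad of having its long way along the world's y
- card_box_in (a point): plain white card box, fixed to the table, open on top. Inside 92 mm along its own x and 112 mm along its own y (the long way); walls 4 mm thick, rim 25 mm above the table. This point is the centre of its inner floor, 4 mm above the table; z up. Always within 0.25 rad of having its long way along the world's y
- tin_in (a point): blue tin with a bare metal floor, fixed to the table, open on top. Inside 100 mm along its own x and 130 mm along its own y (the long way); walls 4 mm thick, rim 28 mm above the table. This point is the centre of its inner floor, 4 mm above the table; z up. Always within 0.25 rad of having its long way along the world's y
- mug: bystander: white mug, 74 mm across and 88 mm tall with a handle on its own +y side, loose; origin at the centre of its underside
- scissors: bystander: small embroidery scissors, steel blades and brass handles, about 105 mm long and 50 mm wide, lying flat, 7 mm high, loose; origin at the pivot on the table, blades to its own +x

How it is judged:
By the outcome, as a careful person would: the job done as asked, in the order asked, and still so for the second after the job is handed in, with the robot touching nothing.
It also fails if it takes over 125 s, if anything falls off the work surface, if the arm or the gripper's body presses on something with over 40 N, if the wrist force passes 120 N, or if a joint passes its speed limit or range.

### The arm

A 7-joint arm with a two-finger parallel gripper is mounted at the origin on the work surface. World frame = base frame: x ahead of the robot, y to its left, z up, the work surface at z = 0. Lengths are in mm, angles in rad, forces in N, time in s.
With the tool pointing down it reaches from about 400 to 900 mm from the base axis. Payload 5.6 kg.
Tool frame: the origin (TCP) lies where the fingers leave the gripper's body, on its centre line; the fingertips stand 88 mm ahead of it and the grasp point (between the pads) lies 69 mm ahead of it; z points along the fingers, y is the line along which they close (so a half turn about z gives the same grasp; the last joint's range is limited). The gripper opens to 92 mm and grips with 3 to 60 N. Pads are 20 mm wide; open, the fingers measure 128 mm over their backs; the gripper's body (75 mm by 189 mm) begins 69 mm behind the grasp point.
Start: joints at [-1.324, 0.468, -0.012, 1.603, 0.006, 1.071, -0.056], TCP at [185.782, 622.889, 302.692] pointing down, gripper open.
Joint ranges: [-2.53, 2.53], [-0.31, 2.02], [-1.57, 1.55], [0.28, 2.44], [-1.29, 4.43], [0.15, 1.84], [-2.92, 2.92]. Speed limits (rad/s): [2.57, 2.57, 3.14, 3.14, 3.14, 3.14, 3.14].

### API

Orientations are given as a unit quaternion [w, x, y, z].
In Python, from cell import manip gives the robot as it stands. The module is installed in compiled form; this text tells all that it offers.
- The arm moves only by the tool step_arm, never from a script. Its arguments are lists of equal length, an entry for each row: "turn": the turn, a rotation vector about the tool's x, y, z in units of 5 degrees (1.0 is 5 degrees), a list of three; "dp": the shift along the tool's x, y, z in units of 30 mm (1.0 is 30 mm), a list of three; "hand": the opening, from 0 (shut) to 1 (fully open). A call has 1 to 10 rows; each row is the pose to reach, as a shift and turn from the pose commanded when the call began, along the tool's axes at that moment; what a row does not reach only later rows make up. A row lasts 1/12 s, in which the tool goes at most 41.7 mm and 7.16 degrees, less where a joint would pass 70% of its speed; a pose out of reach is approached as far as the arm can. A call with a gripper value outside its range is refused whole. The fingers move at their own pace and stop on an object; "squeeze" is the grip in N (left out, the last holds). Time passes only in rows, so rows that repeat a pose let the fingers close. It gives the time, the measured TCP pose, the force, the opening and the grip force at its end, in the units of the state.
- manip.read_state(): the state, without advancing time (a new reading comes with each control period).
- manip.get_image(name): name is "side" or "top" or "wrist"; returns a dict with "image" (400x640x3 uint8, red, green, blue), "fx", "fy", "cx", "cy" (pixels), "k1" (the pictures are not rectified: a ray, as slopes to the right and down, at radius r is drawn at 1 + k1 r^2 times it, then the intrinsics apply), "R" (3x3) and "t" (3): a world point X has camera coordinates R X + t; the wrist camera has in their place "hand_eye" (4x4, takes a point from camera to tool coordinates, whose origin is the TCP and whose axes are the flange's). Camera axes: x right, y down, z forward; pixel columns grow to the right and rows downward; lengths in mm; the calibration is good to about 2 mm. A picture is of the moment at which its call begins: read the wrist's pose just before it. There is no depth.
- manip.hand_in(): hands the job in; it is judged then, once.
Trained networks look in the newest picture that a camera, given by its name, has taken for a name from the list of things; names that differ only in an ending like _2 or _b are one class to them, and where a whole thing is asked for, a point or a joint stands for the part that bears it (a point fixed in the world has none). Each returns a list of dicts, best first, with "score" (0 to 1); they miss things now and then, are a little off and sometimes report something else, mostly with a low value. They report only what shows in the picture. A call takes as long as a camera call.
- manip.boxes_of(camera, target): "location" ([x, y, z] in mm, in world coordinates, good to about 4 mm: the middle of the surface that is visible of it).
- manip.outline_of(camera, target): "mask" (400x640 bool, what is visible of it).
- manip.place_of(camera, target): "location" ([x, y, z] in mm, in world coordinates, good to about 4 mm: a listed point, or the origin of a listed thing).
The state is a dict: "t": time; "qpos": joint angles; "joint_vel": joint speeds; "tau": joint torques, N m; "eef_pos": TCP position; "orientation": TCP orientation; "contact_force": force on the tool from outside, world axes, zero at the start; "wrist_torque": the same for the moment, N m; "opening": finger opening in mm; "finger_force": force on a finger pad.
Only numpy, scipy, OpenCV 4.12 (cv2) and the standard library are available. Lean on these libraries where they do the work, as an engineer would, in place of code of your own. Each camera call takes 0.05 s, during which the arm holds its last target. There are 200 camera calls.

## Working session

There is one attempt and no reset: what is moved stays moved. The work goes in short steps, Python scripts to look and compute and a tool call to move; the robot and the scene stay as the last step left them, time stands still between calls to the robot, and variables do not carry over. Pictures are saved under pics/ and viewed, at most 14 in all, crops included, and the job is handed in when it is done.

Besides the shell and the picture viewer there is one more tool, called after "Request:" by a JSON object that holds its "name" and its "arguments". step_arm: Moves the arm, as the interface text tells. Its arguments: {"type":"object","properties":{"turn":{"type":"array","items":{"type":"array","items":{"type":"number"}}},"dp":{"type":"array","items":{"type":"array","items":{"type":"number"}}},"hand":{"type":"array","items":{"type":"number"}},"squeeze":{"type":"number"}},"required":["turn","dp","hand"]}

```bash
mkdir -p pics
cat > h.py <<'E'
from cell import manip
import numpy as np, cv2
from scipy.spatial.transform import Rotation as Ro
def rot(q): return Ro.from_quat([q[1],q[2],q[3],q[0]]).as_matrix()
E
python3 - <<'E'
from h import *
s=manip.read_state(); print(s['t'],s['eef_pos'],s['orientation'],s['opening'],'\n',rot(s['orientation']).round(3))
for c in ['top','side']:
    im=manip.get_image(c); cv2.imwrite(f'pics/{c}0.png',im['image'][:,:,::-1])
    for n in ['spool_red_center','spool_white_center','bobbin_green_center','bobbin_yellow_center','needle_case_center','basket_in','card_box_in','tin_in','mug','scissors']:
        print(c,n,[(np.round(d['location'],0).tolist(),round(d['score'],2)) for d in manip.place_of(c,n)[:2]])
E
```

```text
0.0 [185.67613594 622.44912423 301.71513984] [-7.75159247e-05  1.44432424e-01  9.89514244e-01 -9.10353250e-04] 91.65172812861084 
 [[-0.958  0.286 -0.   ]
 [ 0.286  0.958 -0.002]
 [-0.    -0.002 -1.   ]]
top spool_red_center [([463.0, 90.0, 26.0], 0.54)]
top spool_white_center [([453.0, -112.0, 4.0], 0.46), ([429.0, -198.0, 27.0], 0.43)]
top bobbin_green_center [([449.0, -110.0, 4.0], 0.41), ([623.0, 241.0, 3.0], 0.18)]
top bobbin_yellow_center [([444.0, -6.0, 6.0], 0.38)]
top needle_case_center [([433.0, 196.0, 3.0], 0.6)]
top basket_in [([621.0, 243.0, 3.0], 0.23)]
top card_box_in [([619.0, 241.0, -0.0], 0.67)]
top tin_in [([610.0, -13.0, 1.0], 0.91)]
top mug [([400.0, 358.0, 1.0], 0.72)]
top scissors [([418.0, -364.0, -1.0], 0.62)]
side spool_red_center [([461.0, 94.0, 27.0], 0.47)]
side spool_white_center [([428.0, -194.0, 27.0], 0.68)]
side bobbin_green_center [([402.0, 353.0, 1.0], 0.46), ([450.0, -110.0, 7.0], 0.41)]
side bobbin_yellow_center [([447.0, -5.0, 10.0], 0.62)]
side needle_case_center [([436.0, 202.0, 4.0], 0.49), ([413.0, -364.0, 0.0], 0.25)]
side basket_in [([628.0, -239.0, 6.0], 0.65)]
side card_box_in []
side tin_in [([608.0, -11.0, 6.0], 0.74)]
side mug [([398.0, 355.0, 5.0], 0.93)]
side scissors [([412.0, -364.0, 3.0], 0.63)]
```

View pics/top0.png

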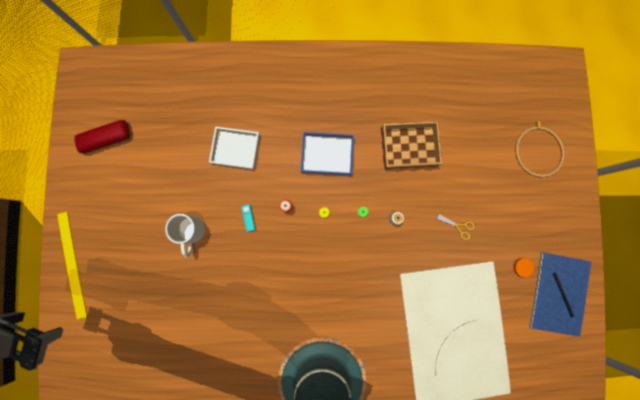

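```bash
cat >> h.py <<'E'
def cam(name):
    if name=='wrist':
        s=manip.read_state(); im=manip.get_image(name); T=im['hand_eye']; Rw=rot(s['orientation'])
        Rcw=Rw@T[:3,:3]; C=Rw@T[:3,3]+s['eef_pos']
    else:
        im=manip.get_image(name); Rcw=np.array(im['R']).T; C=-Rcw@np.array(im['t'])
    return im,Rcw,C
def px2w(c,uv,z):
    im,Rcw,C=c; K=np.array([[im['fx'],0,im['cx']],[0,im['fy'],im['cy']],[0,0,1]])
    p=cv2.undistortPoints(np.array(uv,float).reshape(-1,1,2),K,np.array([im['k1'],0,0,0.]))[:,0]
    d=np.c_[p,np.ones(len(p))]@Rcw.T
    return C+d*((z-C[2])/d[:,2])[:,None]
E
python3 - <<'E'
from h import *
c=cam('top')
print(c[2])
for n,z in [('needle_case_center',14),('tin_in',28),('basket_in',42),('card_box_in',25),('spool_red_center',50),('spool_white_center',50),('bobbin_green_center',13),('bobbin_yellow_center',13)]:
    for o in manip.outline_of('top',n)[:1]:
        m=o['mask'].astype(np.uint8); cs=max(cv2.findContours(m,0,1)[0],key=cv2.contourArea)
        P=px2w(c,cs[:,0],z)[:,:2].astype(np.float32); r=cv2.minAreaRect(P); print(n,round(o['score'],2),np.round(r[0]),np.round(r[1]),round(r[2],1), 'px',cs[:,0].mean(0).round())
E
```

```text
[ 386.51949013    4.22622483 1004.18274566]
needle_case_center 0.55 [435. 197.] [72. 22.] 13.5 px [248. 217.]
tin_in 0.86 [606. -14.] [138. 110.] 86.5 px [326. 153.]
basket_in 0.63 [ 626. -240.] [126. 158.] 3.0 px [411. 145.]
card_box_in 0.91 [622. 236.] [127. 104.] 81.3 px [234. 148.]
spool_red_center 0.55 [465.  94.] [30. 28.] 63.4 px [285. 205.]
bobbin_yellow_center 0.55 [449.  -6.] [25. 23.] 44.9 px [324. 212.]
```

The picture agrees with the networks: left to right are the mug (183,228), needle case (248,218), red spool (286,206), yellow bobbin (324,212), green bobbin (363,212), white spool (397,218) and scissors (455,225). The boxes are card (234,148), tin (328,153) and basket (411,146).

```bash
cat >> h.py <<'E'
def go(x,y,ztcp,ydir=None):
    """print dp/turn (units) to put the TCP over x,y at ztcp, tool y axis at world angle ydir deg, tool down"""
    s=manip.read_state(); R=rot(s['orientation']); dp=R.T@(np.array([x,y,ztcp])-s['eef_pos'])/30
    a=np.degrees(np.arctan2(R[1,1],R[0,1])) if ydir is None else ydir
    a=np.radians(a); yy=np.array([np.cos(a),np.sin(a),0]); zz=np.array([0,0,-1.]); T=np.c_[np.cross(yy,zz),yy,zz]
    w=np.degrees(Ro.from_matrix(R.T@T).as_rotvec())/5
    print('t',round(s['t'],1),'dp',dp.round(2),'turn',w.round(2),'yaw',round(np.degrees(np.arctan2(R[1,1],R[0,1])),1),'q',np.round(s['qpos'],2),'pos',s['eef_pos'].round(1))
E
python3 -c "
from h import *
go(465,94,260,93)"
```

```text
t 1.6 dp [-13.96 -14.23   1.42] turn [ 0.    0.   -3.92] yaw 73.4 q [-1.32  0.47 -0.01  1.6   0.01  1.07 -0.06] pos [185.8 622.9 302.7]
```

Request:
{"name": "step_arm", "arguments": {"turn": [[0,0,-2],[0,0,-2],[0,0,-2],[0,0,-2],[0,0,-3.92],[0,0,-3.92],[0,0,-3.92],[0,0,-3.92],[0,0,-3.92],[0,0,-3.92]], "dp": [[-1,-1,0],[-2,-2,0],[-3,-3,0],[-4,-4,0],[-5,-5,0],[-6,-6,0],[-7,-7,0],[-8,-8,0],[-9,-9,0],[-9.5,-9.5,0]], "hand": [1,1,1,1,1,1,1,1,1,1]}}

```text
t: 2.38
eef_pos: [378.9, 264.8, 303.1]
orientation: [0.0, -0.024, 1.0, -0.0]
contact_force: [0.5, 0.2, -0.8]
opening: 92.0
finger_force: 0.0
```

```bash
python3 -c "
from h import *
go(465,94,260,93)"
```

```text
t 2.4 dp [-2.59 -5.83  1.44] turn [-0.    0.01 -0.04] yaw 92.8 q [-0.77  0.15  0.09  2.05 -0.02  0.95  0.95] pos [378.9 264.8 303.1]
```

Request:
{"name": "step_arm", "arguments": {"turn": [[0,0,0],[0,0,0],[0,0,0],[0,0,0],[0,0,0],[0,0,0],[0,0,0],[0,0,0],[0,0,0]], "dp": [[-0.5,-1,0.3],[-1,-2,0.5],[-1.5,-3,0.8],[-2,-4,1],[-2.4,-5,1.3],[-2.6,-5.6,1.4],[-2.6,-5.6,1.4],[-2.6,-5.6,1.4],[-2.6,-5.6,1.4]], "hand": [1,1,1,1,1,1,1,1,1]}}

```text
t: 3.13
eef_pos: [463.9, 105.7, 260.9]
orientation: [0.0, -0.027, 1.0, 0.0]
contact_force: [-0.4, 0.1, -0.9]
opening: 91.9
finger_force: 0.0
```

Run:
```python
from h import *
c=cam('wrist'); cv2.imwrite('pics/w1.png',c[0]['image'][:,:,::-1]); print(c[2])
print([(d['location'],d['score']) for d in manip.place_of('wrist','spool_red_center')])
for o in manip.outline_of('wrist','spool_red_center')[:2]:
    v,u=np.nonzero(o['mask']); print(o['score'],u.mean(),v.mean(),u.min(),u.max(),v.min(),v.max())
go(465,94,260,93)
```

```text
[388.45344022 101.0929415  342.54156921]
[([464.6, 92.9, 23.5], 0.57)]
0.96 309.39179755671904 187.0392670157068 292 326 167 207
t 3.3 dp [-0.02 -0.4   0.03] turn [0.01 0.01 0.03] yaw 93.1 q [-0.49  0.23  0.23  2.07 -0.07  0.85  1.4 ] pos [463.8 106.1 261. ]
```

View pics/w1.png

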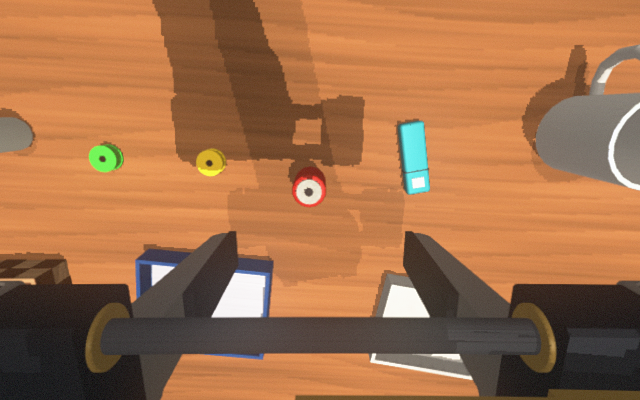

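The wrist view shows the red spool's cap at (309,191), yellow bobbin at (210,162), green at (103,158), and the needle case from (411,122) to (418,192).

Run:
```python
from h import *
c=cam('wrist')
print(px2w(c,[[309,191]],50).round(1), px2w(c,[[210,161],[103,158]],13).round(1), px2w(c,[[413.5,156],[411,122],[418,190]],14).round(1))
go(465,93,260,93)
```

```text
[[461.3  95.4  50. ]] [[ 445.3   -4.9   13. ]
 [ 448.3 -109.1   13. ]] [[429.2 196.1  14. ]
 [396.8 189.4  14. ]
 [463.3 205.1  14. ]]
t 3.3 dp [-0.02 -0.43  0.03] turn [0.01 0.01 0.03] yaw 93.1 q [-0.49  0.23  0.23  2.07 -0.07  0.85  1.4 ] pos [463.8 105.9 261. ]
```

Request:
{"name": "step_arm", "arguments": {"turn": [[0,0,0],[0,0,0],[0,0,0],[0,0,0],[0,0,0],[0,0,0],[0,0,0]], "dp": [[0,-0.4,0.5],[0.02,-0.4,1.5],[0.02,-0.4,2.5],[0.02,-0.4,3.5],[0.02,-0.4,4.5],[0.02,-0.4,5.2],[0.02,-0.4,5.5]], "hand": [1,1,1,1,1,1,1]}}

```text
t: 3.92
eef_pos: [462.6, 93.1, 93.2]
orientation: [-0.002, -0.027, 1.0, -0.0]
contact_force: [-1.1, 0.1, 0.0]
opening: 92.1
finger_force: 0.0
```

Request:
{"name": "step_arm", "arguments": {"turn": [[0,0,0],[0,0,0],[0,0,0],[0,0,0],[0,0,0],[0,0,0],[0,0,0],[0,0,0],[0,0,0],[0,0,0]], "dp": [[0,0,0],[0,0,0],[0,0,0],[0,0,0],[0,0,0],[0,0,0],[0,0,0],[0,0,0],[0,0,0],[0,0,0]], "hand": [0.6,0.5,0.4,0.3,0.2,0.2,0.2,0.2,0.2,0.2], "squeeze": 15}}

```text
t: 4.75
eef_pos: [464.2, 92.8, 95.9]
orientation: [0.0, -0.026, 1.0, 0.0]
contact_force: [-0.8, 0.3, 1.6]
opening: 31.5
finger_force: 15.0
```

```bash
python3 -c "
from h import *
go(650,-239,190,93)"
```

```text
t 4.8 dp [ -5.6  -11.37  -3.14] turn [0. 0. 0.] yaw 93.0 q [-0.41  0.52  0.17  2.16 -0.18  0.47  1.52] pos [464.2  92.8  95.9]
```

Request:
{"name": "step_arm", "arguments": {"turn": [[0,0,0],[0,0,0],[0,0,0],[0,0,0],[0,0,0],[0,0,0],[0,0,0],[0,0,0],[0,0,0],[0,0,0]], "dp": [[0,0,-0.5],[0,0,-1.3],[0,0,-2.1],[0,0,-2.9],[-0.3,-0.6,-3.1],[-0.8,-1.6,-3.1],[-1.3,-2.6,-3.1],[-1.8,-3.6,-3.1],[-2.3,-4.6,-3.1],[-2.8,-5.6,-3.1]], "hand": [0.2,0.2,0.2,0.2,0.2,0.2,0.2,0.2,0.2,0.2]}}

```text
t: 5.58
eef_pos: [557.2, -72.2, 188.6]
orientation: [-0.0, -0.026, 1.0, 0.0]
contact_force: [-0.1, 0.4, -0.3]
opening: 31.8
finger_force: 15.0
```

Request:
{"name": "step_arm", "arguments": {"turn": [[0,0,0],[0,0,0],[0,0,0],[0,0,0],[0,0,0],[0,0,0],[0,0,0],[0,0,0],[0,0,0],[0,0,0]], "dp": [[-0.5,-1,0],[-1,-2,0],[-1.5,-3,0],[-2,-4,0],[-2.5,-5,0],[-2.7,-5.5,0],[-2.8,-5.7,0],[-2.8,-5.77,0],[-2.8,-5.77,0],[-2.8,-5.77,0]], "hand": [0.2,0.2,0.2,0.2,0.2,0.2,0.2,0.2,0.2,0.2]}}

```text
t: 6.42
eef_pos: [649.3, -237.4, 188.4]
orientation: [-0.0, -0.027, 1.0, 0.001]
contact_force: [-0.7, 0.9, -0.1]
opening: 31.9
finger_force: 15.0
```

Run:
```python
from h import *
c=cam('wrist'); cv2.imwrite('pics/w2.png',c[0]['image'][:,:,::-1])
for n in ['basket_in','spool_white_center']: print(n,[(np.round(d['location'],0).tolist(),round(d['score'],2)) for d in manip.place_of('wrist',n)[:2]])
go(650,-239,190,93)
```

```text
basket_in [([631.0, -242.0, 3.0], 0.93)]
spool_white_center []
t 6.6 dp [-0.01 -0.05 -0.04] turn [0.01 0.   0.02] yaw 93.1 q [ 0.12  0.66  0.27  1.59 -0.21  0.92  2.09] pos [ 649.7 -237.5  188.9]
```

View pics/w2.png

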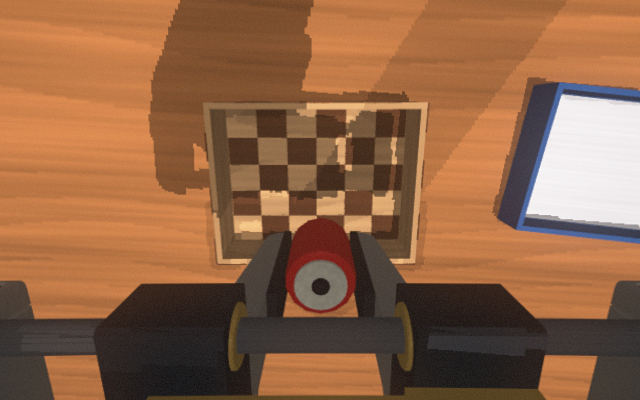

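The red spool is held upright at (321,286), and the basket's outer rim corners are near (205,103), (428,103), (416,264) and (217,265).

Run:
```python
from h import *
c=cam('wrist')
P=px2w(c,[[205,103],[428,103],[416,264],[217,265]],42); print(P.round(1),P.mean(0).round(1), np.linalg.norm(P-np.roll(P,1,0),axis=1).round())
e=P[0]-P[1]; print('long angle',np.degrees(np.arctan2(e[1],e[0])))
go(653,-241,100.5,93)
```

```text
[[ 575.4 -317.7   42. ]
 [ 567.5 -171.4   42. ]
 [ 683.2 -164.1   42. ]
 [ 692.  -313.2   42. ]] [ 629.5 -241.6   42. ] [117. 147. 116. 149.]
long angle -86.90510144992325
t 6.6 dp [-0.1  -0.11  2.95] turn [0.01 0.   0.02] yaw 93.1 q [ 0.12  0.66  0.27  1.59 -0.21  0.92  2.09] pos [ 649.7 -237.9  188.9]
```

Request:
{"name": "step_arm", "arguments": {"turn": [[0,0,0],[0,0,0],[0,0,0],[0,0,0],[0,0,0],[0,0,0],[0,0,0],[0,0,0],[0,0,0],[0,0,0]], "dp": [[-0.12,-0.1,0.2],[-0.12,-0.1,0.8],[-0.12,-0.1,1.4],[-0.12,-0.1,2],[-0.12,-0.1,2.4],[-0.12,-0.1,2.6],[-0.12,-0.1,2.75],[-0.12,-0.1,2.83],[-0.12,-0.1,2.88],[-0.12,-0.1,2.88]], "hand": [0.2,0.2,0.2,0.2,0.2,0.2,0.2,0.2,0.2,0.2]}}

```text
t: 7.45
eef_pos: [653.8, -242.2, 102.8]
orientation: [0.0, -0.026, 1.0, -0.0]
contact_force: [0.1, 0.0, -0.3]
opening: 31.6
finger_force: 15.0
```

Request:
{"name": "step_arm", "arguments": {"turn": [[0,0,0],[0,0,0],[0,0,0],[0,0,0],[0,0,0]], "dp": [[0,0,0.03],[0,0,0.06],[0,0,0.09],[0,0,0.1],[0,0,0.1]], "hand": [0.2,0.2,0.2,0.2,0.2]}}

```text
t: 7.87
eef_pos: [653.7, -242.2, 99.9]
orientation: [0.0, -0.026, 1.0, -0.0]
contact_force: [-0.7, 0.4, 3.0]
opening: 31.8
finger_force: 15.0
```

Contact with the floor at the expected height; release and rise.

Request:
{"name": "step_arm", "arguments": {"turn": [[0,0,0],[0,0,0],[0,0,0],[0,0,0],[0,0,0],[0,0,0],[0,0,0],[0,0,0],[0,0,0],[0,0,0]], "dp": [[0,0,0],[0,0,0],[0,0,0],[0,0,0],[0,0,-0.5],[0,0,-1.5],[0,0,-2.5],[0,0,-3.5],[0,0,-4.5],[0,0,-5]], "hand": [0.45,0.6,0.6,0.6,0.6,0.6,0.6,0.6,0.6,0.6]}}

```text
t: 8.7
eef_pos: [654.7, -242.8, 255.0]
orientation: [0.003, -0.026, 1.0, -0.001]
contact_force: [0.6, -0.0, 1.2]
opening: 55.3
finger_force: 0.0
```

```bash
python3 -c "
from h import *
go(428,-196,240,93)"
```

```text
t 8.7 dp [7.47 1.95 0.45] turn [-0.03  0.07 -0.  ] yaw 93.0 q [ 0.11  0.6   0.29  1.53 -0.19  1.03  2.07] pos [ 654.7 -242.8  255. ]
```

Request:
{"name": "step_arm", "arguments": {"turn": [[0,0,0],[0,0,0],[0,0,0],[0,0,0],[0,0,0],[0,0,0],[0,0,0],[0,0,0],[0,0,0],[0,0,0]], "dp": [[0.5,0.1,0],[1.5,0.4,0],[2.6,0.7,0],[3.8,1,0.1],[5,1.3,0.2],[6.2,1.6,0.3],[7,1.9,0.3],[7.45,1.93,0.3],[7.45,1.93,0.3],[7.45,1.93,0.3]], "hand": [1,1,1,1,1,1,1,1,1,1]}}

```text
t: 9.53
eef_pos: [427.8, -196.2, 241.6]
orientation: [0.001, -0.026, 1.0, -0.0]
contact_force: [-0.1, 1.0, 0.4]
opening: 92.0
finger_force: 0.0
```

Run:
```python
from h import *
c=cam('wrist'); cv2.imwrite('pics/w3.png',c[0]['image'][:,:,::-1])
for n in ['basket_in','spool_white_center','spool_red_center','bobbin_green_center']: print(n,[(np.round(d['location'],0).tolist(),round(d['score'],2)) for d in manip.place_of('wrist',n)[:2]])
go(428,-196,97,93)
```

```text
basket_in [([631.0, -240.0, 4.0], 0.67)]
spool_white_center [([429.0, -196.0, 29.0], 0.96), ([414.0, -366.0, -3.0], 0.19)]
spool_red_center [([653.0, -241.0, 25.0], 0.55)]
bobbin_green_center [([444.0, -111.0, 8.0], 0.88)]
t 9.8 dp [0.01 0.   4.78] turn [-0.  0.  0.] yaw 93.0 q [ 0.09  0.25  0.31  2.1  -0.11  0.8   2.09] pos [ 428.2 -196.1  240.3]
```

View pics/w3.png

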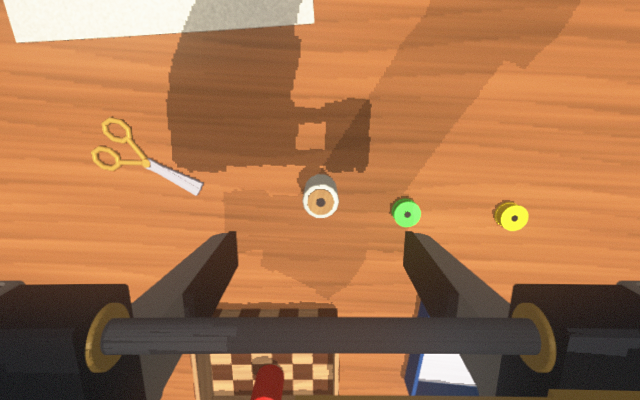

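The white spool's cap is at (321,201), centred between the fingers; green is at (407,213), yellow at (514,217), and the red spool stands in the basket at (265,385). Descending with 0.8 opening keeps clear of the green bobbin.

Request:
{"name": "step_arm", "arguments": {"turn": [[0,0,0],[0,0,0],[0,0,0],[0,0,0],[0,0,0],[0,0,0],[0,0,0],[0,0,0]], "dp": [[0,0,0.5],[0,0,1.5],[0,0,2.5],[0,0,3.5],[0,0,4.3],[0,0,4.7],[0,0,4.8],[0,0,4.8]], "hand": [0.8,0.8,0.8,0.8,0.8,0.8,0.8,0.8]}}

```text
t: 10.45
eef_pos: [427.1, -195.9, 95.2]
orientation: [-0.001, -0.026, 1.0, 0.0]
contact_force: [-0.9, 0.0, -0.3]
opening: 73.4
finger_force: 0.0
```

Request:
{"name": "step_arm", "arguments": {"turn": [[0,0,0],[0,0,0],[0,0,0],[0,0,0],[0,0,0],[0,0,0],[0,0,0],[0,0,0]], "dp": [[0,0,0],[0,0,0],[0,0,0],[0,0,0],[0,0,0],[0,0,0],[0,0,0],[0,0,0]], "hand": [0.5,0.4,0.3,0.2,0.2,0.2,0.2,0.2]}}

```text
t: 11.12
eef_pos: [427.4, -195.9, 96.6]
orientation: [0.0, -0.026, 1.0, -0.0]
contact_force: [-0.8, 0.4, 4.4]
opening: 31.6
finger_force: 15.0
```

```bash
python3 -c "
from h import *
print(manip.read_state()['opening'],manip.read_state()['finger_force'])
go(605.5,-243,190,93)"
```

```text
31.56232019761874 15.000390708446503
t 11.1 dp [-5.85 -1.88 -3.11] turn [-0.    0.01 -0.  ] yaw 93.0 q [ 0.17  0.52  0.22  2.17 -0.24  0.47  2.21] pos [ 427.4 -195.9   96.6]
```

Request:
{"name": "step_arm", "arguments": {"turn": [[0,0,0],[0,0,0],[0,0,0],[0,0,0],[0,0,0],[0,0,0],[0,0,0],[0,0,0],[0,0,0],[0,0,0]], "dp": [[0,0,-0.5],[0,0,-1.3],[0,0,-2.1],[0,0,-2.8],[-0.5,-0.2,-3.1],[-1.5,-0.5,-3.1],[-2.6,-0.9,-3.1],[-3.7,-1.3,-3.1],[-4.8,-1.6,-3.1],[-5.5,-1.8,-3.1]], "hand": [0.2,0.2,0.2,0.2,0.2,0.2,0.2,0.2,0.2,0.2]}}

```text
t: 11.95
eef_pos: [597.7, -241.5, 189.1]
orientation: [0.001, -0.027, 1.0, -0.0]
contact_force: [-0.3, 0.2, 0.2]
opening: 31.5
finger_force: 15.0
```

Request:
{"name": "step_arm", "arguments": {"turn": [[0,0,0],[0,0,0],[0,0,0],[0,0,0],[0,0,0],[0,0,0],[0,0,0],[0,0,0],[0,0,0],[0,0,0]], "dp": [[-0.33,-0.07,0],[-0.35,-0.08,0],[-0.35,-0.08,0.5],[-0.35,-0.08,1.2],[-0.35,-0.08,1.9],[-0.35,-0.08,2.4],[-0.35,-0.08,2.6],[-0.35,-0.08,2.75],[-0.35,-0.08,2.83],[-0.35,-0.08,2.83]], "hand": [0.2,0.2,0.2,0.2,0.2,0.2,0.2,0.2,0.2,0.2]}}

```text
t: 12.78
eef_pos: [605.5, -243.2, 104.7]
orientation: [0.0, -0.026, 1.0, -0.0]
contact_force: [-0.0, 0.4, 0.2]
opening: 31.6
finger_force: 15.0
```

Request:
{"name": "step_arm", "arguments": {"turn": [[0,0,0],[0,0,0],[0,0,0],[0,0,0],[0,0,0]], "dp": [[0,0,0.05],[0,0,0.09],[0,0,0.12],[0,0,0.14],[0,0,0.14]], "hand": [0.2,0.2,0.2,0.2,0.2]}}

```text
t: 13.2
eef_pos: [605.7, -243.1, 100.7]
orientation: [0.0, -0.026, 1.0, -0.0]
contact_force: [-0.6, -0.4, 2.9]
opening: 32.0
finger_force: 15.0
```

Request:
{"name": "step_arm", "arguments": {"turn": [[0,0,0],[0,0,0],[0,0,0],[0,0,0],[0,0,0],[0,0,0],[0,0,0],[0,0,0],[0,0,0],[0,0,0]], "dp": [[0,0,0],[0,0,0],[0,0,0],[0,0,0],[0,0,-0.5],[0,0,-1.5],[0,0,-2.5],[0,0,-3.5],[0,0,-4.3],[0,0,-4.5]], "hand": [0.45,0.6,0.6,0.6,0.6,0.6,0.6,0.6,0.6,0.6]}}

```text
t: 14.03
eef_pos: [607.2, -244.1, 241.2]
orientation: [0.004, -0.026, 1.0, -0.001]
contact_force: [0.2, -0.3, 0.4]
opening: 55.2
finger_force: 0.0
```

```bash
python3 -c "
from h import *
go(447,-110,200,81.3)"
```

```text
t 14.0 dp [5.11 4.75 1.32] turn [-0.02  0.09  2.34] yaw 93.0 q [ 0.11  0.54  0.3   1.67 -0.19  0.95  2.11] pos [ 607.2 -244.1  241.2]
```

Request:
{"name": "step_arm", "arguments": {"turn": [[0,0,0],[0,0,0.5],[0,0,1],[0,0,1.5],[0,0,2],[0,0,2.34],[0,0,2.34],[0,0,2.34],[0,0,2.34],[0,0,2.34]], "dp": [[0.5,0.4,0],[1.3,1.2,0.1],[2.1,2,0.3],[2.9,2.8,0.5],[3.7,3.5,0.8],[4.5,4.2,1],[5,4.7,1.1],[5.05,4.72,1.15],[5.05,4.72,1.15],[5.05,4.72,1.15]], "hand": [0.7,0.7,0.7,0.7,0.7,0.7,0.7,0.7,0.7,0.7]}}

```text
t: 14.87
eef_pos: [447.7, -110.1, 201.2]
orientation: [0.001, 0.076, 0.997, -0.0]
contact_force: [0.2, -0.5, 0.3]
opening: 64.7
finger_force: 0.0
```

Run:
```python
from h import *
c=cam('wrist'); cv2.imwrite('pics/w4.png',c[0]['image'][:,:,::-1])
for n in ['bobbin_green_center','bobbin_yellow_center']: 
    print(n,[(np.round(d['location'],1).tolist(),round(d['score'],2)) for d in manip.place_of('wrist',n)[:2]])
    for o in manip.outline_of('wrist',n)[:1]:
        v,u=np.nonzero(o['mask']); print(round(o['score'],2),u.mean(),v.mean(),px2w(c,[[u.mean(),v.mean()]],10).round(1))
go(447,-110,92,81.3)
```

```text
bobbin_green_center [([447.5, -115.1, 9.3], 0.58)]
0.91 320.8497536945813 200.0677339901478 [[ 447.9 -110.3   10. ]]
bobbin_yellow_center [([448.4, -4.6, 9.3], 0.88)]
0.59 442.2857142857143 180.04493087557603 [[446.1  -7.6  10. ]]
t 15.1 dp [0.01 0.01 3.62] turn [-0.    0.01 -0.01] yaw 81.2 q [-0.12  0.3   0.33  2.16 -0.15  0.7   1.74] pos [ 447.3 -110.3  200.7]
```

View pics/w4.png

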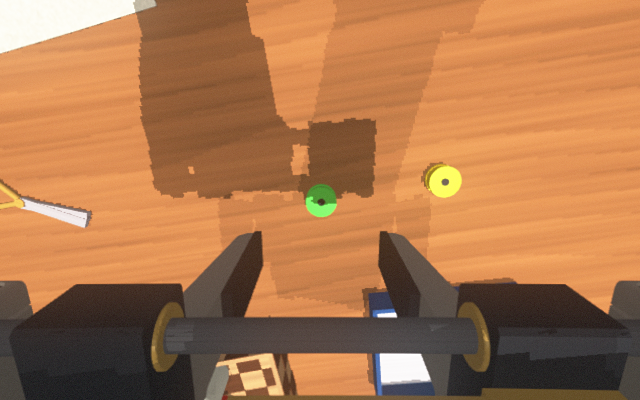

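Green bobbin at (321,200) is centred between the fingers; yellow is at (444,181).

Request:
{"name": "step_arm", "arguments": {"turn": [[0,0,0],[0,0,0],[0,0,0],[0,0,0],[0,0,0],[0,0,0],[0,0,0],[0,0,0]], "dp": [[0,0,0.5],[0,0,1.3],[0,0,2.1],[0,0,2.8],[0,0,3.3],[0,0,3.5],[0,0,3.6],[0,0,3.6]], "hand": [0.6,0.6,0.6,0.6,0.6,0.6,0.6,0.6]}}

```text
t: 15.78
eef_pos: [446.8, -109.9, 92.5]
orientation: [-0.0, 0.076, 0.997, -0.0]
contact_force: [-0.4, 0.3, 0.4]
opening: 55.0
finger_force: 0.0
```

Request:
{"name": "step_arm", "arguments": {"turn": [[0,0,0],[0,0,0],[0,0,0],[0,0,0],[0,0,0],[0,0,0],[0,0,0],[0,0,0]], "dp": [[0,0,0],[0,0,0],[0,0,0],[0,0,0],[0,0,0],[0,0,0],[0,0,0],[0,0,0]], "hand": [0.5,0.4,0.3,0.2,0.15,0.15,0.15,0.15], "squeeze": 10}}

```text
t: 16.45
eef_pos: [447.1, -109.6, 93.1]
orientation: [0.0, 0.076, 0.997, 0.0]
contact_force: [-1.1, 1.1, 5.8]
opening: 25.3
finger_force: 10.0
```

```bash
python3 -c "
from h import *
go(640,235,180,81.3)"
```

```text
t 16.4 dp [-4.62 12.33 -2.89] turn [ 0.    0.01 -0.  ] yaw 81.3 q [-0.04  0.52  0.24  2.2  -0.27  0.46  1.84] pos [ 447.1 -109.6   93.1]
```

Request:
{"name": "step_arm", "arguments": {"turn": [[0,0,0],[0,0,0],[0,0,0],[0,0,0],[0,0,0],[0,0,0],[0,0,0],[0,0,0],[0,0,0],[0,0,0]], "dp": [[0,0,-0.5],[0,0,-1.3],[0,0,-2.1],[0,0,-2.7],[-0.3,0.8,-2.9],[-0.7,1.9,-2.9],[-1.1,3,-2.9],[-1.5,4.1,-2.9],[-2,5.2,-2.9],[-2.4,6.3,-2.9]], "hand": [0.15,0.15,0.15,0.15,0.15,0.15,0.15,0.15,0.15,0.15]}}

```text
t: 17.28
eef_pos: [547.3, 67.9, 179.7]
orientation: [0.0, 0.076, 0.997, 0.0]
contact_force: [0.3, -0.4, -0.5]
opening: 25.0
finger_force: 10.0
```

Request:
{"name": "step_arm", "arguments": {"turn": [[0,0,0],[0,0,0],[0,0,0],[0,0,0],[0,0,0],[0,0,0],[0,0,0],[0,0,0],[0,0,0],[0,0,0]], "dp": [[-0.4,1.1,0],[-0.8,2.2,0],[-1.2,3.3,0],[-1.6,4.4,0],[-2,5.3,0],[-2.2,5.8,0],[-2.2,6,0],[-2.2,6,0],[-2.2,6,0],[-2.2,6,0]], "hand": [0.15,0.15,0.15,0.15,0.15,0.15,0.15,0.15,0.15,0.15]}}

```text
t: 18.12
eef_pos: [638.6, 232.2, 179.6]
orientation: [-0.0, 0.077, 0.997, -0.001]
contact_force: [-0.1, -1.3, -0.5]
opening: 25.5
finger_force: 10.0
```

Run:
```python
from h import *
c=cam('wrist'); cv2.imwrite('pics/w5.png',c[0]['image'][:,:,::-1])
for n in ['card_box_in']: 
    print(n,[(np.round(d['location'],1).tolist(),round(d['score'],2)) for d in manip.place_of('wrist',n)[:2]])
go(640,235,180,81.3); print(manip.read_state()['opening'])
```

```text
card_box_in [([621.5, 238.5, 6.7], 0.93), ([609.9, -17.5, 7.8], 0.52)]
t 18.2 dp [-0.02  0.09 -0.  ] turn [-0.01 -0.   -0.03] yaw 81.2 q [-0.58  0.66  0.27  1.63 -0.21  0.89  1.18] pos [638.9 232.5 179.9]
25.361068477474248
```

View pics/w5.png

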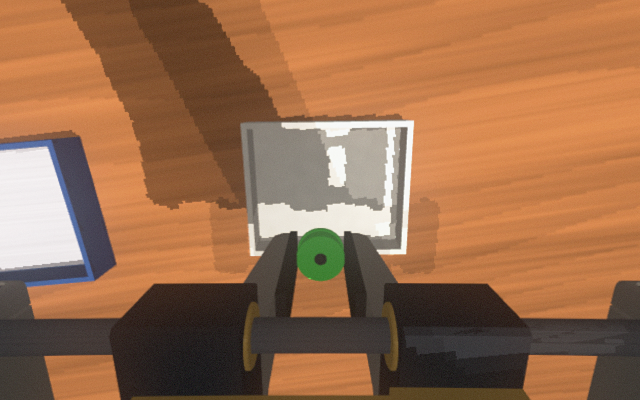

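The green bobbin is held flat at (320,255); card box outer rim corners are at about (241,124), (413,121), (406,253) and (250,256).

Run:
```python
from h import *
c=cam('wrist')
P=px2w(c,[[241,124],[413,121],[406,253],[250,256]],25); print(P.round(1),P.mean(0).round(1), np.linalg.norm(P-np.roll(P,1,0),axis=1).round())
e=P[1]-P[0]; print('long angle',np.degrees(np.arctan2(e[1],e[0])))
go(641,235,98,81.3)
```

```text
[[566.4 187.4  25. ]
 [582.7 305.2  25. ]
 [680.7 291.9  25. ]
 [664.8 172.7  25. ]] [623.6 239.3  25. ] [ 99. 119.  99. 120.]
long angle 82.11739965331019
t 18.3 dp [-0.06  0.08  2.73] turn [-0.   -0.   -0.02] yaw 81.2 q [-0.58  0.66  0.27  1.62 -0.21  0.89  1.18] pos [638.9 232.8 180. ]
```

Request:
{"name": "step_arm", "arguments": {"turn": [[0,0,0],[0,0,0],[0,0,0],[0,0,0],[0,0,0],[0,0,0],[0,0,0],[0,0,0],[0,0,0],[0,0,0]], "dp": [[-0.16,0.14,0.2],[-0.16,0.14,0.8],[-0.16,0.14,1.4],[-0.16,0.14,1.9],[-0.16,0.14,2.2],[-0.16,0.14,2.4],[-0.16,0.14,2.55],[-0.16,0.14,2.65],[-0.16,0.14,2.65],[-0.16,0.14,2.65]], "hand": [0.15,0.15,0.15,0.15,0.15,0.15,0.15,0.15,0.15,0.15]}}

```text
t: 19.1
eef_pos: [644.8, 237.8, 100.8]
orientation: [0.0, 0.076, 0.997, 0.0]
contact_force: [-1.0, 0.6, 0.4]
opening: 25.2
finger_force: 10.0
```

Request:
{"name": "step_arm", "arguments": {"turn": [[0,0,0],[0,0,0],[0,0,0],[0,0,0],[0,0,0]], "dp": [[0,0,0.04],[0,0,0.07],[0,0,0.1],[0,0,0.11],[0,0,0.11]], "hand": [0.15,0.15,0.15,0.15,0.15]}}

```text
t: 19.52
eef_pos: [644.5, 237.8, 97.3]
orientation: [0.0, 0.076, 0.997, 0.0]
contact_force: [-0.1, -0.3, 2.0]
opening: 25.1
finger_force: 10.0
```

Request:
{"name": "step_arm", "arguments": {"turn": [[0,0,0],[0,0,0],[0,0,0],[0,0,0],[0,0,0],[0,0,0],[0,0,0],[0,0,0],[0,0,0],[0,0,0]], "dp": [[0,0,0],[0,0,0],[0,0,0],[0,0,-0.2],[0,0,-0.8],[0,0,-1.6],[0,0,-2.4],[0,0,-3.2],[0,0,-3.4],[0,0,-3.4]], "hand": [0.4,0.5,0.5,0.5,0.5,0.5,0.5,0.5,0.5,0.5]}}

```text
t: 20.35
eef_pos: [645.5, 238.1, 201.6]
orientation: [0.002, 0.076, 0.997, 0.001]
contact_force: [1.1, -0.7, -0.8]
opening: 45.9
finger_force: 0.0
```

```bash
python3 -c "
from h import *
go(447,-6,200,81.8)"
```

```text
t 20.4 dp [ 5.31 -9.04  0.01] turn [ 0.03  0.05 -0.1 ] yaw 81.3 q [-0.59  0.64  0.27  1.6  -0.2   0.93  1.17] pos [645.5 238.1 201.6]
```

Request:
{"name": "step_arm", "arguments": {"turn": [[0,0,0],[0,0,0],[0,0,0],[0,0,0],[0,0,0],[0,0,0],[0,0,0],[0,0,0],[0,0,0],[0,0,0]], "dp": [[0.4,-0.6,0],[1,-1.7,0],[1.6,-2.8,0],[2.2,-3.9,0],[2.8,-5,0],[3.4,-6.1,0],[4,-7.2,0],[4.7,-8.2,0],[5.2,-8.9,0],[5.28,-9.02,0]], "hand": [0.6,0.6,0.6,0.6,0.6,0.6,0.6,0.6,0.6,0.6]}}

```text
t: 21.18
eef_pos: [442.5, -9.1, 197.6]
orientation: [-0.003, 0.078, 0.997, -0.001]
contact_force: [-0.6, -0.4, 0.1]
opening: 55.1
finger_force: 0.0
```

Request:
{"name": "step_arm", "arguments": {"turn": [[0,0,0],[0,0,0]], "dp": [[0,0,0],[0,0,0]], "hand": [0.6,0.6]}}

```text
t: 21.35
eef_pos: [447.2, -5.3, 198.6]
orientation: [-0.0, 0.076, 0.997, 0.0]
contact_force: [0.1, 1.2, -0.2]
opening: 55.2
finger_force: 0.0
```

Run:
```python
from h import *
c=cam('wrist'); cv2.imwrite('pics/w6.png',c[0]['image'][:,:,::-1])
for n in ['bobbin_yellow_center']: 
    print(n,[(np.round(d['location'],1).tolist(),round(d['score'],2)) for d in manip.place_of('wrist',n)[:2]])
    for o in manip.outline_of('wrist',n)[:1]:
        v,u=np.nonzero(o['mask']); print(round(o['score'],2),u.mean(),v.mean(),px2w(c,[[u.mean(),v.mean()]],10).round(1))
go(447,-6,92,81.3)
```

```text
bobbin_yellow_center [([446.6, -3.2, 8.8], 0.93)]
0.63 319.9269801980198 200.1410891089109 [[446.4  -6.2  10. ]]
t 21.5 dp [ 0.02 -0.05  3.55] turn [-0.    0.    0.02] yaw 81.4 q [-0.35  0.29  0.33  2.19 -0.14  0.69  1.5 ] pos [447.7  -4.7 198.6]
```

View pics/w6.png

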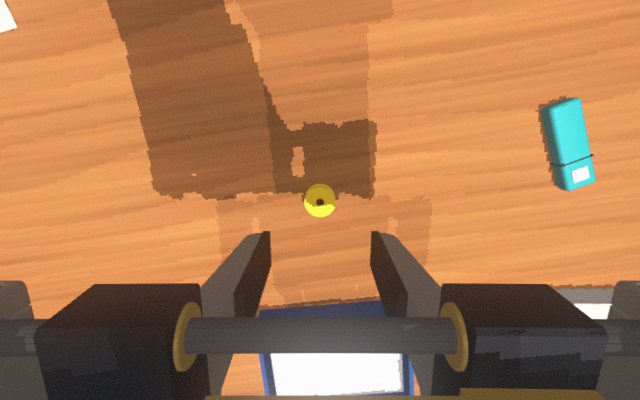

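Yellow bobbin at (320,200), centred; the needle case is at (569,145).

Request:
{"name": "step_arm", "arguments": {"turn": [[0,0,0],[0,0,0],[0,0,0],[0,0,0],[0,0,0],[0,0,0],[0,0,0],[0,0,0]], "dp": [[0.02,-0.03,0.5],[0.02,-0.03,1.3],[0.02,-0.03,2.1],[0.02,-0.03,2.8],[0.02,-0.03,3.3],[0.02,-0.03,3.5],[0.02,-0.03,3.54],[0.02,-0.03,3.54]], "hand": [0.6,0.6,0.6,0.6,0.6,0.6,0.6,0.6]}}

```text
t: 22.17
eef_pos: [446.5, -6.3, 92.6]
orientation: [-0.0, 0.076, 0.997, -0.0]
contact_force: [-1.1, 0.1, 0.5]
opening: 55.1
finger_force: 0.0
```

Request:
{"name": "step_arm", "arguments": {"turn": [[0,0,0],[0,0,0],[0,0,0],[0,0,0],[0,0,0],[0,0,0],[0,0,0],[0,0,0]], "dp": [[0,0,0],[0,0,0],[0,0,0],[0,0,0],[0,0,0],[0,0,0],[0,0,0],[0,0,0]], "hand": [0.5,0.4,0.3,0.2,0.15,0.15,0.15,0.15], "squeeze": 10}}

```text
t: 22.83
eef_pos: [446.5, -6.5, 93.1]
orientation: [0.0, 0.076, 0.997, 0.0]
contact_force: [-0.7, -0.7, 6.8]
opening: 25.1
finger_force: 10.0
```

```bash
python3 -c "
from h import *
go(603,242.5,180,81.8)"
```

```text
t 22.8 dp [-3.9   9.   -2.89] turn [ 0.    0.01 -0.1 ] yaw 81.3 q [-0.26  0.5   0.24  2.23 -0.27  0.44  1.61] pos [446.5  -6.5  93.1]
```

Request:
{"name": "step_arm", "arguments": {"turn": [[0,0,0],[0,0,0],[0,0,0],[0,0,0],[0,0,0],[0,0,0],[0,0,0],[0,0,0],[0,0,0],[0,0,0]], "dp": [[0,0,-0.5],[0,0,-1.3],[0,0,-2.1],[0,0,-2.7],[-0.3,0.8,-2.9],[-0.8,1.8,-2.9],[-1.2,2.8,-2.9],[-1.7,3.9,-2.9],[-2.2,5,-2.9],[-2.6,6,-2.9]], "hand": [0.15,0.15,0.15,0.15,0.15,0.15,0.15,0.15,0.15,0.15]}}

```text
t: 23.67
eef_pos: [551.3, 161.5, 179.6]
orientation: [0.0, 0.076, 0.997, 0.0]
contact_force: [0.5, -0.5, 0.1]
opening: 25.3
finger_force: 10.0
```

Request:
{"name": "step_arm", "arguments": {"turn": [[0,0,0],[0,0,0],[0,0,0],[0,0,0],[0,0,0],[0,0,0],[0,0,0]], "dp": [[-0.5,1.1,0],[-0.9,2.1,0],[-1.2,2.7,0],[-1.3,3,0],[-1.3,3,0],[-1.3,3,0],[-1.3,3,0]], "hand": [0.15,0.15,0.15,0.15,0.15,0.15,0.15]}}

```text
t: 24.25
eef_pos: [602.1, 240.5, 179.5]
orientation: [-0.001, 0.077, 0.997, -0.001]
contact_force: [-0.4, -0.2, -0.1]
opening: 25.3
finger_force: 10.0
```

```bash
python3 -c "
from h import *
c=cam('wrist')
print([(np.round(d['location'],1).tolist(),round(d['score'],2)) for d in manip.place_of('wrist','bobbin_green_center')[:2]])
go(603,242.5,100,81.3)"
```

```text
[]
t 24.4 dp [-0.01  0.07  2.66] turn [-0.01 -0.   -0.03] yaw 81.2 q [-0.63  0.61  0.28  1.71 -0.21  0.85  1.15] pos [602.3 240.7 179.8]
```

Request:
{"name": "step_arm", "arguments": {"turn": [[0,0,0],[0,0,0],[0,0,0],[0,0,0],[0,0,0],[0,0,0],[0,0,0],[0,0,0],[0,0,0],[0,0,0]], "dp": [[0,0.03,0.2],[0,0.03,0.8],[0,0.03,1.4],[0,0.03,1.9],[0,0.03,2.2],[0,0.03,2.4],[0,0.03,2.55],[0,0.03,2.64],[0,0.03,2.64],[0,0.03,2.64]], "hand": [0.15,0.15,0.15,0.15,0.15,0.15,0.15,0.15,0.15,0.15]}}

```text
t: 25.18
eef_pos: [603.1, 243.6, 101.0]
orientation: [0.0, 0.076, 0.997, 0.0]
contact_force: [-0.0, -0.3, 0.7]
opening: 25.5
finger_force: 10.0
```

Request:
{"name": "step_arm", "arguments": {"turn": [[0,0,0],[0,0,0],[0,0,0],[0,0,0],[0,0,0]], "dp": [[0,0,0.04],[0,0,0.07],[0,0,0.1],[0,0,0.11],[0,0,0.11]], "hand": [0.15,0.15,0.15,0.15,0.15]}}

```text
t: 25.6
eef_pos: [602.9, 243.6, 97.3]
orientation: [0.0, 0.076, 0.997, 0.0]
contact_force: [0.1, -0.2, -0.7]
opening: 25.3
finger_force: 10.0
```

Request:
{"name": "step_arm", "arguments": {"turn": [[0,0,0],[0,0,0],[0,0,0]], "dp": [[0,0,0.02],[0,0,0.03],[0,0,0.03]], "hand": [0.15,0.15,0.15]}}

```text
t: 25.85
eef_pos: [602.9, 243.5, 97.2]
orientation: [-0.0, 0.076, 0.997, 0.0]
contact_force: [-1.7, -0.1, 6.3]
opening: 25.5
finger_force: 10.0
```

Request:
{"name": "step_arm", "arguments": {"turn": [[0,0,0],[0,0,0],[0,0,0],[0,0,0],[0,0,0],[0,0,0],[0,0,0],[0,0,0],[0,0,0],[0,0,0]], "dp": [[0,0,0],[0,0,0],[0,0,0],[0,0,-0.2],[0,0,-0.8],[0,0,-1.6],[0,0,-2.4],[0,0,-3.2],[0,0,-3.4],[0,0,-3.4]], "hand": [0.4,0.5,0.5,0.5,0.5,0.5,0.5,0.5,0.5,0.5]}}

```text
t: 26.68
eef_pos: [603.9, 243.9, 200.8]
orientation: [0.002, 0.076, 0.997, 0.001]
contact_force: [0.6, -0.5, -1.0]
opening: 45.5
finger_force: 0.0
```

```bash
python3 -c "
from h import *
go(432,197,200,103.3)"
```

```text
t 26.7 dp [ 5.43 -2.41 -0.  ] turn [ 0.02  0.05 -4.4 ] yaw 81.3 q [-0.64  0.59  0.29  1.7  -0.2   0.88  1.15] pos [603.9 243.9 200.8]
```

Request:
{"name": "step_arm", "arguments": {"turn": [[0,0,-0.4],[0,0,-1.2],[0,0,-2],[0,0,-2.8],[0,0,-3.6],[0,0,-4.2],[0,0,-4.4],[0,0,-4.4],[0,0,-4.4],[0,0,-4.4]], "dp": [[0.5,-0.2,0],[1.4,-0.6,0],[2.3,-1,0],[3.2,-1.4,0],[4.1,-1.8,0],[4.9,-2.2,0],[5.3,-2.4,0],[5.4,-2.4,0],[5.4,-2.4,0],[5.4,-2.4,0]], "hand": [0.7,0.7,0.7,0.7,0.7,0.7,0.7,0.7,0.7,0.7]}}

```text
t: 27.52
eef_pos: [432.5, 197.2, 198.0]
orientation: [0.0, -0.116, 0.993, -0.0]
contact_force: [-0.3, 0.4, -0.4]
opening: 64.7
finger_force: 0.0
```

Run:
```python
from h import *
c=cam('wrist'); cv2.imwrite('pics/w7.png',c[0]['image'][:,:,::-1])
print([(np.round(d['location'],1).tolist(),round(d['score'],2)) for d in manip.place_of('wrist','needle_case_center')[:2]])
for o in manip.outline_of('wrist','needle_case_center')[:1]:
    cs=max(cv2.findContours(o['mask'].astype(np.uint8),0,1)[0],key=cv2.contourArea)
    print(o['score'],cv2.minAreaRect(px2w(c,cs[:,0],12)[:,:2].astype(np.float32)))
go(432,197,93,103.3)
```

```text
[([432.9, 193.9, 7.3], 0.73)]
0.96 ((431.5852966308594, 197.89756774902344), (72.13064575195312, 23.991802215576172), 13.977956771850586)
t 27.7 dp [0.03 0.   3.5 ] turn [-0.    0.   -0.01] yaw 103.3 q [-0.66  0.33  0.2   2.12 -0.1   0.71  1.4 ] pos [432.7 197.1 198. ]
```

View pics/w7.png

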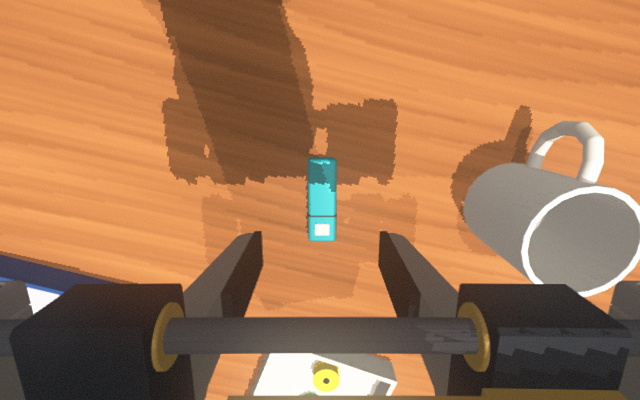

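The case spans (322,158)–(322,240), aligned and centred between the fingers; the mug is well clear to the right, and yellow lies in the card box at (326,380).

Request:
{"name": "step_arm", "arguments": {"turn": [[0,0,0],[0,0,0],[0,0,0],[0,0,0],[0,0,0],[0,0,0],[0,0,0],[0,0,0]], "dp": [[0.03,0.02,0.5],[0.03,0.02,1.3],[0.03,0.02,2.1],[0.03,0.02,2.8],[0.03,0.02,3.3],[0.03,0.02,3.48],[0.03,0.02,3.5],[0.03,0.02,3.5]], "hand": [0.6,0.6,0.6,0.6,0.6,0.6,0.6,0.6]}}

```text
t: 28.33
eef_pos: [431.2, 197.2, 93.3]
orientation: [0.0, -0.116, 0.993, -0.0]
contact_force: [0.1, 0.6, -0.1]
opening: 55.1
finger_force: 0.0
```

Request:
{"name": "step_arm", "arguments": {"turn": [[0,0,0],[0,0,0],[0,0,0],[0,0,0],[0,0,0],[0,0,0],[0,0,0],[0,0,0]], "dp": [[0,0,0],[0,0,0],[0,0,0],[0,0,0],[0,0,0],[0,0,0],[0,0,0],[0,0,0]], "hand": [0.5,0.4,0.3,0.2,0.15,0.15,0.15,0.15], "squeeze": 12}}

```text
t: 29.0
eef_pos: [431.0, 197.4, 93.8]
orientation: [0.0, -0.116, 0.993, 0.0]
contact_force: [-1.8, 0.2, 6.1]
opening: 24.0
finger_force: 12.0
```

```bash
python3 -c "
from h import *
go(608,-13,180,87)"
```

```text
t 29.0 dp [-4.13 -8.18 -2.88] turn [0.   0.01 3.26] yaw 103.3 q [-0.62  0.52  0.14  2.16 -0.16  0.47  1.45] pos [431.  197.4  93.8]
```

Request:
{"name": "step_arm", "arguments": {"turn": [[0,0,0],[0,0,0],[0,0,0],[0,0,0],[0,0,0.5],[0,0,1],[0,0,1.5],[0,0,2],[0,0,2.5],[0,0,3.26]], "dp": [[0,0,-0.5],[0,0,-1.3],[0,0,-2.1],[0,0,-2.7],[-0.3,-0.6,-2.9],[-0.8,-1.6,-2.9],[-1.3,-2.6,-2.9],[-1.8,-3.6,-2.9],[-2.3,-4.6,-2.9],[-2.8,-5.5,-2.9]], "hand": [0.15,0.15,0.15,0.15,0.15,0.15,0.15,0.15,0.15,0.15]}}

```text
t: 29.83
eef_pos: [551.2, 54.0, 180.3]
orientation: [-0.0, 0.028, 1.0, -0.0]
contact_force: [-0.2, 0.5, 0.3]
opening: 23.9
finger_force: 12.0
```

```bash
python3 -c "
from h import *
go(608,-13,180,87)"
```

```text
t 29.8 dp [-2.01 -2.12  0.01] turn [-0.   -0.   -0.04] yaw 86.8 q [-0.39  0.47  0.29  1.95 -0.2   0.74  1.53] pos [551.2  54.  180.3]
```

Request:
{"name": "step_arm", "arguments": {"turn": [[0,0,0],[0,0,0],[0,0,0],[0,0,0],[0,0,0],[0,0,0]], "dp": [[-0.8,-0.8,0],[-1.5,-1.5,0],[-1.9,-1.9,0],[-1.95,-2,0],[-1.95,-2,0],[-1.95,-2,0]], "hand": [0.15,0.15,0.15,0.15,0.15,0.15]}}

```text
t: 30.33
eef_pos: [604.7, -6.1, 179.8]
orientation: [-0.001, 0.026, 1.0, 0.0]
contact_force: [0.8, 0.5, 0.0]
opening: 23.6
finger_force: 12.0
```

Run:
```python
from h import *
c=cam('wrist'); cv2.imwrite('pics/w8.png',c[0]['image'][:,:,::-1])
print([(np.round(d['location'],1).tolist(),round(d['score'],2)) for d in manip.place_of('wrist','tin_in')[:2]])
go(608,-13,180,87)
```

```text
[([604.9, -13.0, 8.8], 0.79)]
t 30.4 dp [-0.12 -0.25  0.  ] turn [ 0.01 -0.01  0.02] yaw 87.1 q [-0.27  0.55  0.3   1.82 -0.21  0.8   1.66] pos [604.8  -5.3 180.1]
```

View pics/w8.png

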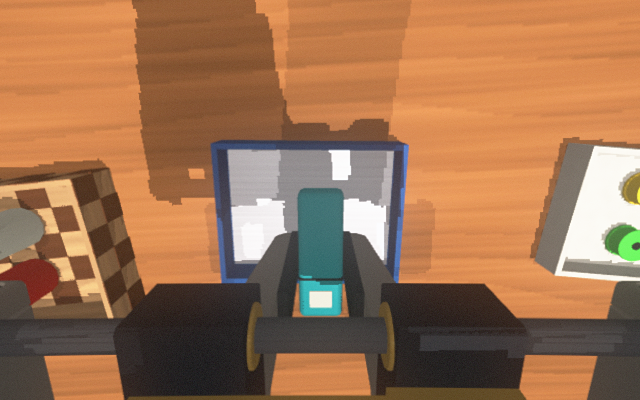

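The case is held level at (321,250); tin outer rim corners are about (212,143), (407,143), (399,282) and (222,281). Both bobbins lie in the card box on the right, both spools in the basket on the left.

Run:
```python
from h import *
c=cam('wrist')
P=px2w(c,[[212,143],[407,143],[399,282],[222,281]],28); print(P.round(1),P.mean(0).round(1), np.linalg.norm(P-np.roll(P,1,0),axis=1).round())
e=P[1]-P[0]; print('long angle',np.degrees(np.arctan2(e[1],e[0])))
go(*P.mean(0)[:2],101,87)
```

```text
[[548.8 -78.2  28. ]
 [555.7  57.1  28. ]
 [662.9  52.7  28. ]
 [655.  -84.8  28. ]] [605.6 -13.3  28. ] [106. 135. 107. 138.]
long angle 87.1114616248546
t 30.5 dp [-0.04 -0.26  2.64] turn [ 0.01 -0.01  0.02] yaw 87.1 q [-0.27  0.55  0.3   1.82 -0.21  0.8   1.66] pos [604.9  -5.4 180.2]
```

Request:
{"name": "step_arm", "arguments": {"turn": [[0,0,0],[0,0,0],[0,0,0],[0,0,0],[0,0,0],[0,0,0],[0,0,0],[0,0,0],[0,0,0],[0,0,0]], "dp": [[-0.05,-0.2,0.1],[-0.05,-0.26,0.7],[-0.05,-0.26,1.3],[-0.05,-0.26,1.8],[-0.05,-0.26,2.2],[-0.05,-0.26,2.4],[-0.05,-0.26,2.55],[-0.05,-0.26,2.62],[-0.05,-0.26,2.62],[-0.05,-0.26,2.62]], "hand": [0.15,0.15,0.15,0.15,0.15,0.15,0.15,0.15,0.15,0.15]}}

```text
t: 31.32
eef_pos: [607.2, -14.9, 102.3]
orientation: [0.001, 0.026, 1.0, 0.0]
contact_force: [0.5, 0.3, -0.9]
opening: 23.9
finger_force: 12.0
```

Request:
{"name": "step_arm", "arguments": {"turn": [[0,0,0],[0,0,0],[0,0,0],[0,0,0],[0,0,0]], "dp": [[0,0,0.04],[0,0,0.07],[0,0,0.1],[0,0,0.12],[0,0,0.12]], "hand": [0.15,0.15,0.15,0.15,0.15]}}

```text
t: 31.73
eef_pos: [606.8, -14.9, 98.1]
orientation: [-0.0, 0.026, 1.0, 0.0]
contact_force: [0.3, -0.0, -0.7]
opening: 23.7
finger_force: 12.0
```

Request:
{"name": "step_arm", "arguments": {"turn": [[0,0,0],[0,0,0],[0,0,0],[0,0,0]], "dp": [[0,0,0.015],[0,0,0.03],[0,0,0.03],[0,0,0.03]], "hand": [0.15,0.15,0.15,0.15]}}

```text
t: 32.07
eef_pos: [606.9, -15.0, 97.8]
orientation: [0.0, 0.026, 1.0, 0.0]
contact_force: [-1.7, 0.5, 4.7]
opening: 23.9
finger_force: 12.0
```

Contact; release, rise and back off for a final look.

Request:
{"name": "step_arm", "arguments": {"turn": [[0,0,0],[0,0,0],[0,0,0],[0,0,0],[0,0,0],[0,0,0],[0,0,0],[0,0,0],[0,0,0],[0,0,0]], "dp": [[0,0,0],[0,0,0],[0,0,0],[0,0,-0.2],[0,0,-0.8],[0,0,-1.8],[0,0,-2.8],[0,0,-3.8],[0,0,-4.8],[0,0,-5.8]], "hand": [0.4,0.5,0.5,0.5,0.5,0.5,0.5,0.5,0.5,0.5]}}

```text
t: 32.9
eef_pos: [606.5, -15.0, 273.1]
orientation: [0.0, 0.026, 1.0, -0.0]
contact_force: [0.8, 1.1, -0.7]
opening: 46.3
finger_force: 0.0
```

Request:
{"name": "step_arm", "arguments": {"turn": [[0,0,0],[0,0,0],[0,0,0],[0,0,0],[0,0,0],[0,0,0],[0,0,0]], "dp": [[0.8,0,-0.6],[1.8,0,-1.2],[2.8,0,-1.8],[3.8,0,-2],[4.6,0,-2],[4.6,0,-2],[4.6,0,-2]], "hand": [0.5,0.5,0.5,0.5,0.5,0.5,0.5]}}

```text
t: 33.48
eef_pos: [468.4, -7.6, 332.1]
orientation: [0.001, 0.026, 1.0, 0.001]
contact_force: [-0.7, -0.4, 0.4]
opening: 46.1
finger_force: 0.0
```

Run:
```python
from h import *
a=cam('side')[0]['image']; b=cam('top')[0]['image']
for c,n in [('side','spool_red_center'),('side','spool_white_center'),('top','bobbin_green_center'),('top','bobbin_yellow_center'),('side','needle_case_center'),('side','mug'),('side','scissors')]:
    print(n,[(np.round(d['location'],1).tolist(),round(d['score'],2)) for d in manip.place_of(c,n)[:2]])
t=cv2.resize(b[100:260,150:490],(800,376),interpolation=cv2.INTER_CUBIC)
cv2.imwrite('pics/f1.png',t[:,:,::-1]); cv2.imwrite('pics/f2.png',a[:,:,::-1])
```

```text
spool_red_center [([656.4, -239.4, 31.6], 0.86)]
spool_white_center [([608.1, -242.1, 28.5], 0.5)]
bobbin_green_center [([648.7, 238.0, 7.2], 0.51)]
bobbin_yellow_center [([622.1, 240.3, 1.8], 0.46), ([603.6, 241.7, 8.6], 0.45)]
needle_case_center [([610.0, -13.8, 9.2], 0.65), ([626.4, -238.6, 1.4], 0.47)]
mug [([400.8, 350.8, 2.0], 0.86)]
scissors [([413.3, -364.7, 3.4], 0.93)]
```

View pics/f1.png

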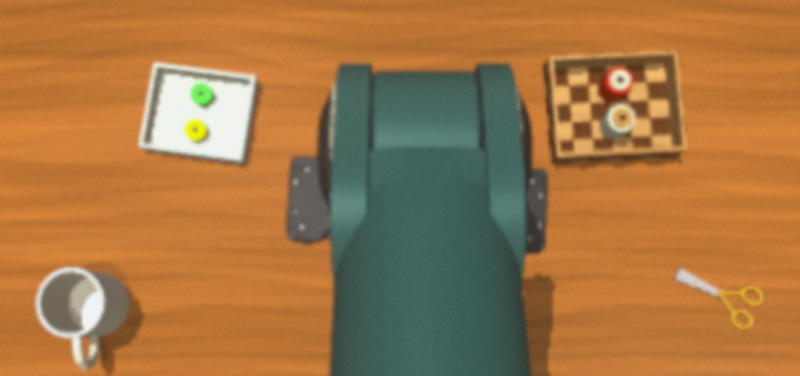

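View pics/f2.png

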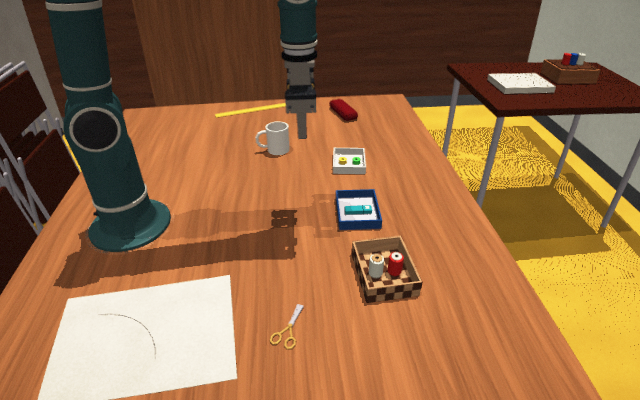

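The side view shows both spools upright in the basket at (376,265) and (396,263). The case lies flat in the tin at (358,210), the bobbins are flat in the card box at (343,160) and (356,160), and the mug and scissors haven't moved.

```bash
python3 -c "
from h import *
print(manip.hand_in())"
```

```text
the job is handed in; nothing more can be done
None
```

The job is handed in at about 34 s on the robot's clock: spools upright in the basket, bobbins flat in the card box, needle case flat in the tin, and mug and scissors left where they were.

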